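# Load the battery charging rack and set the regulator

### The arm

A 6-joint arm with a two-finger parallel gripper is mounted at the origin on the work surface. World frame = base frame: x ahead of the robot, y to its left, z up, the work surface at z = 0. Lengths are in m, angles in degrees, forces in N, time in s.
With the tool pointing down it reaches from about 0.4 to 0.825 m from the base axis. Payload 7 kg.
Tool frame: the origin (TCP) lies midway between the tips of the shut fingers; the grasp point (between the pads) lies 19 mm behind it; z points along the fingers, y is the line along which they close (so a half turn about z gives the same grasp; the last joint's range is limited). The gripper opens to 88 mm and grips with 3 to 60 N. Pads are 19 mm wide; open, the fingers measure 130 mm over their backs; the gripper's body (78 mm by 193 mm) begins 47 mm behind the grasp point.
Start: joints at [-59.41, 20.546, 0.682, 0, -70.136, -16.507], TCP at [0.164, -0.655, 0.227] pointing down, gripper open.
Joint ranges: [-176.03, 176.03], [-82.01, 121.73], [-58.28, 71.71], [-173.87, 95.51], [-174.79, -0.11], [-173.66, 173.66]. Speed limits (degrees/s): [136.94, 136.94, 172.46, 180, 180, 180].

### API

Orientations are given as a 3x3 rotation matrix whose columns are the frame's x, y, z axes.
In Python, from rig import robot gives the robot as it stands. Calls block until the motion is done:
- robot.goto(position, orientation): joint-space move of the TCP to a pose.
- robot.servo_line(position, ori=None, speed=0.15): straight line of the TCP; ori=None keeps the orientation; speed is the mean speed in m/s.
- robot.movej(angles): joint-space move.
- robot.move_gripper(opening): opening from 0.0 (shut) to 1.0 (fully open); the grip force is fixed at half the most; returns when the fingers have stopped.
- robot.dwell(seconds).
- robot.ik(position, orientation): joint angles nearest the present ones, or None.
- robot.grab_frame(name): name is "scene" or "top" or "wrist"; returns (picture, depth): 420x560x3 uint8, red, green, blue; 420x560 float32, m along the optical axis (not along the pixel's ray), 0 where there is no reading.
- robot.camera_info(name): a dict with "vfov" (degrees; the focal length in pixels is half the picture's height over the tangent of half this angle, whatever the lens; pixels are square), "cx", "cy" (the principal point, pixels), "k1" (the pictures are not rectified: a ray, as slopes to the right and down, at radius r is drawn at 1 + k1 r^2 times it, then the intrinsics apply), "view" (4x4, takes a point from world to camera coordinates); the wrist camera has in their place "T_tool_cam" (4x4, takes a point from camera to tool coordinates, whose origin is the TCP and whose axes are the flange's). Camera axes: x right, y down, z forward; pixel columns grow to the right and rows downward; lengths in m; the calibration is good to about 2 mm. A picture is of the moment at which its call begins: read the wrist's pose just before it. camera_info takes no time and is no camera call.
A pose or a line that the arm cannot do raises robot.Unreachable and nothing moves.
- robot.job_done(): hands the job in; it is judged then, once.
Readings, each from a call of its own:
- robot.read_t(): time.
- robot.read_qpos(): joint angles.
- robot.read_qvel(): joint speeds.
- robot.read_effort(): joint torques, N m.
- robot.read_position(): TCP position.
- robot.read_tcp_rot(): TCP orientation.
- robot.read_force(): force on the tool from outside, world axes, zero at the start.
- robot.read_ft_torque(): the same for the moment, N m.
- robot.read_grip_width(): opening from 0.0 (shut) to 1.0 (fully open).
- robot.read_finger_force(): force on a finger pad.
Only numpy, scipy, OpenCV 4.12 (cv2) and the standard library are available. Lean on these libraries where they do the work, as an engineer would, in place of code of your own. Each camera call takes 0.05 s, during which the arm holds its last target. There are 200 camera calls.

### The job

Lay every battery pack from the bench into the charging rack, one to a cradle, and press all three covers down until they snap shut and hold, also over a cradle that stays empty. Only then turn the regulator's knob, a little at a time, until the needle points at the brass mark, and leave it there. Leave the screwdriver, jar and mug where they are.

Things in the scene. Friction and masses are not known exactly. Their poses are not given: they have to be found in the camera images.
- pack1_centre (a point): centre of a battery pack: black block 60 x 34 x 34 mm with a grey band, 0.11 to 0.23 kg, lying on its side on the bench with its long axis (own x axis) level; square in section, either way round is right. Two or three packs are present, None for an absent one. On a flat support its centre is 17 mm up
- pack2_centre (a point): centre of a battery pack: black block 60 x 34 x 34 mm with a grey band, 0.11 to 0.23 kg, lying on its side on the bench with its long axis (own x axis) level; square in section, either way round is right. Two or three packs are present, None for an absent one. On a flat support its centre is 17 mm up
- pack3_centre (a point): centre of a battery pack: black block 60 x 34 x 34 mm with a grey band, 0.11 to 0.23 kg, lying on its side on the bench with its long axis (own x axis) level; square in section, either way round is right. Two or three packs are present, None for an absent one. On a flat support its centre is 17 mm up
- rack: charging rack, a fixed grey slab 140 x 262 mm, 12 mm thick, with three cradles side by side and a spring housing 46 mm high beyond each; origin under cradle 2, x away from the robot, y along the row; position and yaw vary. Cradles 1, 2, 3 lie at y = +85, 0, -85 mm. Each is 68 x 42 mm inside, with walls 10 mm high and 4 mm thick, so a seated pack stands 24 mm out of it
- cradle1 (a point): where the centre of a pack seated in cradle 1 lies, 29 mm above the bench, 17 mm above the cradle's floor. The pack's long axis goes along x of this frame (x points away from the robot, to the hinge)
- hinge1 (a point): middle of the hinge axis of cover 1, 44 mm beyond the cradle's centre in x and 50.5 mm above the bench; the axis runs along y of this frame (axes as the rack's)
- cover1 (a joint): angle of the cover: 0 rad fully open, leaning 21 degrees back from upright, away from the robot; grows as it swings towards the robot and down; 1.95 = level and shut, top 52.5 mm above the bench. Starts at 0 to 0.25. A spring pushes it open (up to about 4 N at the tab) until 1.75 rad; beyond that it snaps it shut and holds it (about 2.5 N to lift). It will not shut on an unseated pack
- cover1_lip (a point): middle of the free edge of cover 1, at half its thickness; about 115 mm above the bench when open. The cover is an aluminium flap 42 mm wide, 4 mm thick, reaching 70 mm from the hinge (the last 12 mm is a tab 24 mm wide)
- cradle2 (a point): where the centre of a pack seated in cradle 2 lies, 29 mm above the bench, 17 mm above the cradle's floor. The pack's long axis goes along x of this frame (x points away from the robot, to the hinge)
- hinge2 (a point): middle of the hinge axis of cover 2, 44 mm beyond the cradle's centre in x and 50.5 mm above the bench; the axis runs along y of this frame (axes as the rack's)
- cover2 (a joint): angle of the cover: 0 rad fully open, leaning 21 degrees back from upright, away from the robot; grows as it swings towards the robot and down; 1.95 = level and shut, top 52.5 mm above the bench. Starts at 0 to 0.25. A spring pushes it open (up to about 4 N at the tab) until 1.75 rad; beyond that it snaps it shut and holds it (about 2.5 N to lift). It will not shut on an unseated pack
- cover2_lip (a point): middle of the free edge of cover 2, at half its thickness; about 115 mm above the bench when open. The cover is an aluminium flap 42 mm wide, 4 mm thick, reaching 70 mm from the hinge (the last 12 mm is a tab 24 mm wide)
- cradle3 (a point): where the centre of a pack seated in cradle 3 lies, 29 mm above the bench, 17 mm above the cradle's floor. The pack's long axis goes along x of this frame (x points away from the robot, to the hinge)
- hinge3 (a point): middle of the hinge axis of cover 3, 44 mm beyond the cradle's centre in x and 50.5 mm above the bench; the axis runs along y of this frame (axes as the rack's)
- cover3 (a joint): angle of the cover: 0 rad fully open, leaning 21 degrees back from upright, away from the robot; grows as it swings towards the robot and down; 1.95 = level and shut, top 52.5 mm above the bench. Starts at 0 to 0.25. A spring pushes it open (up to about 4 N at the tab) until 1.75 rad; beyond that it snaps it shut and holds it (about 2.5 N to lift). It will not shut on an unseated pack
- cover3_lip (a point): middle of the free edge of cover 3, at half its thickness; about 115 mm above the bench when open. The cover is an aluminium flap 42 mm wide, 4 mm thick, reaching 70 mm from the hinge (the last 12 mm is a tab 24 mm wide)
- trim (a joint): angle of the regulator's knob, rad, 0 to 7.4 between stops, growing clockwise seen from above; starts at 0 to 1.6; a little friction holds it where it is left
- trim_grip (a point): point on the knob's upright axis at the height to grip, 92 mm above the bench: a black bar 14 mm wide (along y of this frame), 42 mm long (along x), 32 mm high; its top is 7 mm above this point and a disc 44 mm across begins 23 mm below it. The frame turns with the knob
- needle_pivot (a point): pivot of the needle on the regulator's dial, 58 mm above the bench, 38 mm beyond the knob's axis. The regulator is a fixed grey box 170 x 140 mm, 55 mm high, whose position and yaw vary; on its top stand the knob (nearer the robot) and the flat dial beyond it
- needle_tip (a point): tip of the black needle, 58 mm from the pivot. It turns the same way as the knob, by 0.3 rad for each rad of the knob, and by nothing else. It starts anticlockwise of the mark (seen from above), 0.5 to 1.9 rad away
- mark_tip (a point): inner tip of the fixed brass mark, a wedge 8 mm wide on the rim of the dial, at the needle tip's radius (58 mm from the pivot); where along the dial it stands varies
- screwdriver: screwdriver 200 mm long lying beyond the regulator, bystander; the origin is under its middle
- jar: glass jar with lid, 60 mm across, 75 mm high, bystander; origin at the centre of its foot
- cup: steel mug, 76 mm across, 90 mm high, bystander; origin at the centre of its foot
Not all that is in view belongs to the job. What is shaped like the part that bears pack1_centre but orange or purple is not meant.

How it is judged (in metres and radians):
On the way, in this order (a step that is already met when the one before it is completed fails the run):
1. every pack lies in a cradle and all three covers are snapped shut ((distance between pack1_centre and cradle1 below 0.009 m or distance between pack1_centre and cradle2 below 0.009 m or distance between pack1_centre and cradle3 below 0.009 m) and (distance between pack2_centre and cradle1 below 0.009 m or distance between pack2_centre and cradle2 below 0.009 m or distance between pack2_centre and cradle3 below 0.009 m) and (distance between pack3_centre and cradle1 below 0.009 m or distance between pack3_centre and cradle2 below 0.009 m or distance between pack3_centre and cradle3 below 0.009 m) and value of joint each of cover1, cover2, cover3 above 1.87 rad), for 0.3 s.
2. then the needle points at the mark (horizontal distance between needle_tip and mark_tip below 0.0045 m and value of joint each of cover1, cover2, cover3 above 1.87 rad), for 0.3 s.
At the end, for the whole second after the job is handed in: every pack present lies in a cradle (its centre within 9 mm of the seated place), all three covers are shut (past 1.87 rad), the needle's tip is within 4.5 mm of the mark's tip, and all is at rest (all of step 2 and (distance between pack1_centre and cradle1 below 0.009 m or distance between pack1_centre and cradle2 below 0.009 m or distance between pack1_centre and cradle3 below 0.009 m) and (distance between pack2_centre and cradle1 below 0.009 m or distance between pack2_centre and cradle2 below 0.009 m or distance between pack2_centre and cradle3 below 0.009 m) and (distance between pack3_centre and cradle1 below 0.009 m or distance between pack3_centre and cradle2 below 0.009 m or distance between pack3_centre and cradle3 below 0.009 m) and linear speed of each of pack1, pack2, pack3 below 0.02 m/s and velocity of joint trim between -0.05 and 0.05 rad/s); the robot touches nothing.
It fails at once if the screwdriver is shifted by more than 30 mm (distance of screwdriver from where it was at the start of the episode above 0.03 m).
It fails at once if the jar is shifted by more than 30 mm (distance of jar from where it was at the start of the episode above 0.03 m).
It fails at once if the cup is shifted by more than 30 mm (distance of cup from where it was at the start of the episode above 0.03 m).
Of pack1, pack2, pack3 only 2 to 3 are there at a start; the rules pass over those that are not, and their reading is None.
At some moment in a run one of pack1, pack2, pack3 may be knocked a few centimetres aside while the robot is not near it.
Once in a run the grip may slacken for a moment while it holds something.
It also fails if it takes over 210 s, if anything falls off the work surface, if the arm or the gripper's body presses on something with over 40 N, if the wrist force passes 120 N, or if a joint passes its speed limit or range.

## Working session

There is one attempt and no reset: what is moved stays moved. The work goes in short steps, each a Python script; the robot and the scene stay as the last script left them, time stands still between calls to the robot, and variables do not carry over. Pictures are saved under pics/ and viewed, at most 14 in all, crops included, and the job is handed in when it is done.

```bash
ls; mkdir -p pics
python3 - <<'E'
from rig import robot
import cv2,numpy as np
for n in("scene","top","wrist"):
    p,d=robot.grab_frame(n); np.savez(f"pics/{n}0.npz",p=p,d=d)
    cv2.imwrite(f"pics/{n}0.png",p[:,:,::-1]); i=robot.camera_info(n); print(n,{k:(np.round(v,4).tolist()) for k,v in i.items()}, (d>0).mean())
print(robot.read_tcp_rot().round(3) if hasattr(robot.read_tcp_rot(),'round') else robot.read_tcp_rot(), robot.read_t())
E
```

```text
pics
scene {'vfov': 47.9257, 'cx': 285.0191, 'cy': 213.0917, 'k1': -0.0168, 'view': [[-0.8715, 0.4902, 0.0167, 0.4907], [0.3054, 0.569, -0.7636, -0.0521], [-0.3838, -0.6603, -0.6455, 1.4657], [0.0, 0.0, 0.0, 1.0]]} 0.9959566326530612
top {'vfov': 49.6118, 'cx': 273.347, 'cy': 210.5576, 'k1': -0.0245, 'view': [[-0.0186, -0.9997, 0.0175, -0.0482], [-0.9898, 0.0159, -0.1416, 0.564], [0.1412, -0.0199, -0.9898, 1.3347], [0.0, 0.0, 0.0, 1.0]]} 0.9960501700680272
wrist {'vfov': 66.5667, 'cx': 281.8261, 'cy': 207.1137, 'k1': -0.025, 'T_tool_cam': [[0.0, -0.9589, -0.2837, 0.0766], [1.0, -0.0, 0.0002, 0.0001], [-0.0002, -0.2837, 0.9589, -0.1565], [0.0, 0.0, 0.0, 1.0]]} 0.9959056122448979
[[-0.97  -0.243 -0.   ]
 [-0.243  0.97   0.001]
 [ 0.     0.001 -1.   ]] 0.15
```

View pics/top0.png

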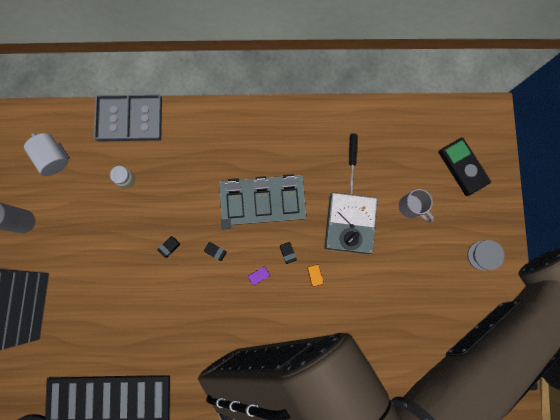

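View pics/scene0.png

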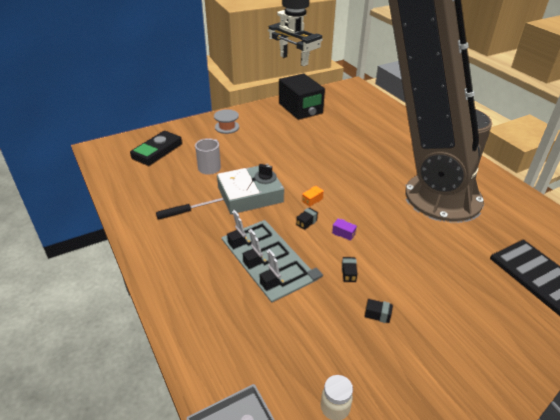

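The top view shows three black packs at about (169,246), (215,251) and (288,253). The rack is at (262,200), the regulator at (351,225), and the purple and orange decoys at (259,275) and (315,275). Next I'll write helpers and take closer wrist views.

```bash
cat > h.py <<'E'
from rig import robot
import numpy as np, cv2
def intr(i):
    f=210/np.tan(np.radians(i["vfov"]/2)); return np.array([[f,0,i["cx"]],[0,f,i["cy"]],[0,0,1.]]),np.array([i["k1"],0,0,0,0.])
class View:
    def __init__(s,name,tag):
        P,R=np.array(robot.read_position()),np.array(robot.read_tcp_rot()); i=robot.camera_info(name)
        s.p,s.d=robot.grab_frame(name); s.K,s.D=intr(i)
        if name=="wrist":
            T=np.eye(4);T[:3,:3]=R;T[:3,3]=P; s.C=T@np.array(i["T_tool_cam"])   # cam->world
        else: s.C=np.linalg.inv(np.array(i["view"]))
        cv2.imwrite(f"pics/{tag}.png",s.p[:,:,::-1]); np.savez(f"pics/{tag}.npz",p=s.p,d=s.d,C=s.C,K=s.K,D=s.D)
        s.init()
    @classmethod
    def load(c,tag):
        s=c.__new__(c); z=np.load(f"pics/{tag}.npz"); s.p,s.d,s.C,s.K,s.D=(z[k] for k in"pdCKD"); s.init(); return s
    def init(s): s.o=s.C[:3,3]
    def rays(s,uv):
        n=cv2.undistortPoints(np.array(uv,float).reshape(-1,1,2),s.K,s.D)[:,0]
        return np.c_[n,np.ones(len(n))]
    def atz(s,uv,z):   # pixels -> world at height z
        r=s.rays(uv)@s.C[:3,:3].T; return s.o+r*((z-s.o[2])/r[:,2])[:,None]
    def bydepth(s,uv):
        uv=np.array(uv).reshape(-1,2); d=s.d[uv[:,1].round().astype(int),uv[:,0].round().astype(int)]
        return s.o+(s.rays(uv)*d[:,None])@s.C[:3,:3].T
    def cloud(s):
        v,u=np.mgrid[:420,:560]; return s.bydepth(np.c_[u.ravel(),v.ravel()]).reshape(420,560,3)
    def proj(s,X):
        V=np.linalg.inv(s.C); return cv2.projectPoints(np.array(X,float).reshape(-1,3),cv2.Rodrigues(V[:3,:3])[0],V[:3,3],s.K,s.D)[0][:,0]
def tri(vs,uvs):
    A=np.zeros((3,3));b=np.zeros(3)
    for v,uv in zip(vs,uvs):
        r=(v.rays([uv])@v.C[:3,:3].T)[0]; r/=np.linalg.norm(r); M=np.eye(3)-np.outer(r,r); A+=M;b+=M@v.o
    return np.linalg.solve(A,b)
def down(yaw):  # tool down, closing axis y along world angle yaw(deg)
    a=np.radians(yaw); y=np.array([np.cos(a),np.sin(a),0]); z=np.array([0,0,-1.]); return np.c_[np.cross(y,z),y,z]
E
python3 - <<'E'
from h import *
v=View("top","top1")
for n,uv in dict(p1=(169,246),p2=(215,251),p3=(288,253),rack=(262,215),reg=(351,240),knob=(351,238),jar=(121,176),cup=(415,202),sd=(353,150),rl=(236,205),rr=(290,197)).items(): print(n,v.bydepth([uv]).round(3))
# wrist pose test: camera yaw options
for y in(90,-90):
  for x in [(.5,0.05),(.55,.17),(.58,-.15)]:
    print(y,x,robot.ik([*x,.38],down(y)))
E
```

```text
p1 [[0.462 0.257 0.033]]
p2 [[0.444 0.119 0.033]]
p3 [[ 0.435 -0.1    0.033]]
rack [[ 0.553 -0.023  0.021]]
reg [[ 0.465 -0.279  0.099]]
knob [[ 0.471 -0.28   0.097]]
jar [[0.67  0.394 0.073]]
cup [[ 0.588 -0.503  0.006]]
sd [[ 0.754 -0.312  0.02 ]]
rl [[0.586 0.057 0.011]]
rr [[ 0.609 -0.111  0.012]]
90 (0.5, 0.05) [  28.14938607    0.26548021   -4.976129      0.          -84.75839078
 -118.14938607]
90 (0.55, 0.17) [  36.63749981    7.7047484     3.13604366    0.          -85.43129526
 -126.63749981]
90 (0.58, -0.15) [  4.17220278  10.06444219   5.96998601   0.         -85.90554383
 -94.17220278]
-90 (0.5, 0.05) [ 28.14938607   0.26548021  -4.976129     0.         -84.75839078
  61.85061393]
-90 (0.55, 0.17) [ 36.63749981   7.7047484    3.13604366   0.         -85.43129526
  53.36250019]
-90 (0.58, -0.15) [  4.17220278  10.06444219   5.96998601   0.         -85.90554383
  85.82779722]
```

Run:
```python
from h import *
R=down(90)
for t,x in dict(wA=(.44,.18),wB=(.47,.0),wC=(.45,-.25)).items():
    robot.goto([*x,.26],R); robot.dwell(.3); View("wrist",t)
print(robot.read_t())
```

```text
6.075
```

View pics/wB.png

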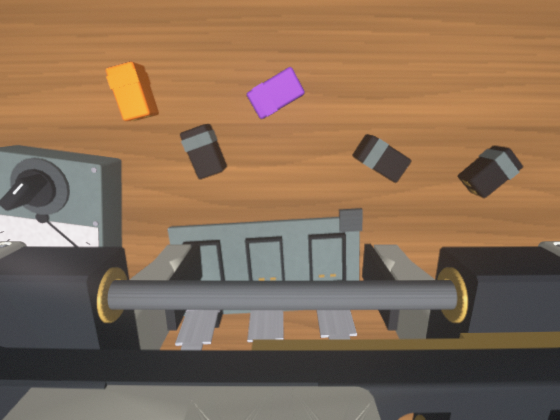

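View pics/wC.png

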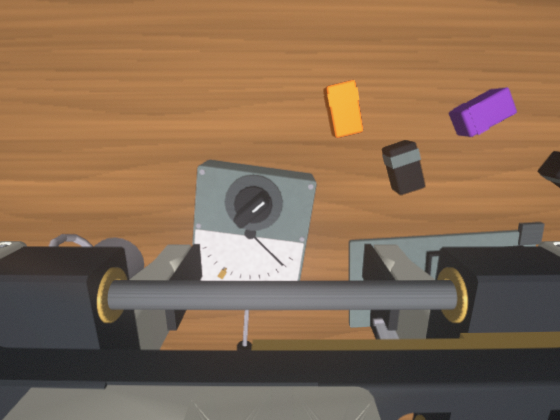

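View pics/wA.png

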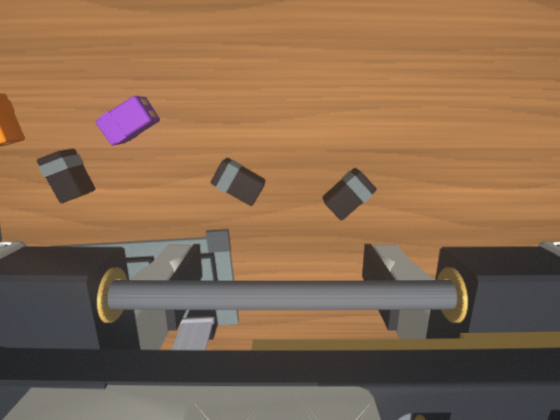

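wB, wC and wA together show the packs. In wB they are at (203,152), (382,158) and (490,172). The decoys are at (130,90) and (275,93), and the needle and brass mark are visible in wC at (283,264) and (222,272). The gripper hides the rack, so I'll look again with the camera on the far side.

Run:
```python
from h import *
R=down(-90)
for t,x in dict(wD=(.45,.03),wE=(.43,-.28)).items():
    robot.goto([*x,.26],R); robot.dwell(.3); View("wrist",t)
print(robot.read_t())
# packs: top faces from depth
for t in("wA","wB","wC","top1"):
    v=View.load(t); X=v.cloud(); p=v.p.astype(int)
    sat=p.max(2)-p.min(2)
    m=(X[...,2]>.027)&(X[...,2]<.042)&(sat<40)&(X[...,0]<.52)&(X[...,0]>.38)&(X[...,1]>-.16)&(X[...,1]<.35)
    if t!="top1": m[245:]=0
    n,l,s,c=cv2.connectedComponentsWithStats(m.astype(np.uint8),connectivity=8)
    for k in range(1,n):
        if s[k,4]>60:
            Q=X[l==k]; r=cv2.minAreaRect((Q[:,:2]*1000).astype(np.float32)); (cx,cy),(w,h),a=r
            if w<h: a+=90
            print(t,s[k,4],"c",np.round([cx,cy],1),"size",np.round([w,h],1),"yaw",round((a+90)%180-90,1),"z",np.round(np.percentile(Q[:,2],[5,50,95]),4),"px",c[k].round())
```

```text
10.1083
wA 1318 c [438.8 -95.3] size [58.5 36.4] yaw 19.4 z [0.0295 0.0322 0.0336] px [ 60. 176.]
wA 1266 c [447.5 124.7] size [58.4 34.8] yaw 59.3 z [0.0308 0.0325 0.0338] px [237. 183.]
wA 1242 c [462.9 265.3] size [34.6 58.3] yaw -46.8 z [0.0303 0.0325 0.0339] px [350. 195.]
wB 1374 c [438.7 -95.8] size [58.6 35.1] yaw 18.3 z [0.0305 0.0323 0.0337] px [201. 151.]
wB 1346 c [446.7 123.6] size [58.8 34.2] yaw 58.3 z [0.0307 0.0324 0.0337] px [383. 158.]
wB 1355 c [463.6 264.1] size [35.8 59.5] yaw -46.4 z [0.0295 0.0322 0.0337] px [495. 172.]
wC 1349 c [438.2 -96.4] size [58.4 35.2] yaw 18.8 z [0.0301 0.0324 0.0337] px [406. 167.]
top1 231 c [460.6 262.3] size [35.  59.4] yaw -46.0 z [0.0285 0.033  0.038 ] px [168. 246.]
top1 220 c [445.2 121. ] size [60.1 34.2] yaw 58.4 z [0.0288 0.0332 0.0377] px [215. 251.]
top1 220 c [436.7 -99.3] size [59.7 33.9] yaw 20.7 z [0.0288 0.034  0.0386] px [288. 252.]
```

View pics/wD.png

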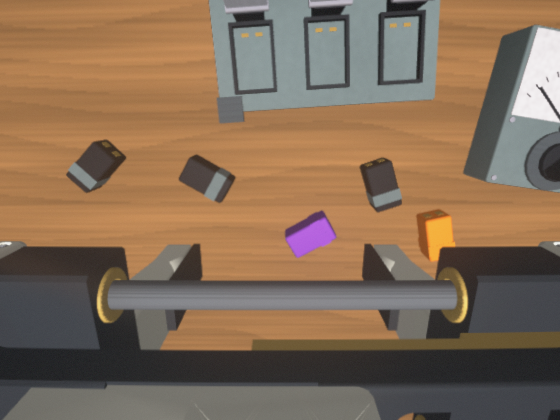

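View pics/wE.png

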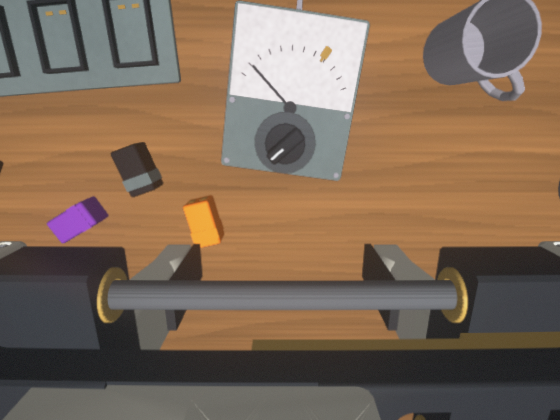

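wD shows the three cradles at about (254,57), (327,52) and (401,47). wE shows the knob at (285,143), pivot at (290,107), needle tip at (250,64) and mark at (324,58). Next I'll get a nearer rack view and fit the cradles.

Run:
```python
from h import *
R=down(-90)
robot.goto([.53,-.02,.27],R); robot.dwell(.3); View("wrist","wF")
for t in("wD","wF"):
    v=View.load(t); X=v.cloud(); p=v.p.astype(int)
    m=(X[...,2]>.0175)&(X[...,2]<.028)&(X[...,0]>.52)&(X[...,0]<.68)&(abs(X[...,1]+.02)<.16)
    m[240:]=0
    n,l,s,c=cv2.connectedComponentsWithStats(m.astype(np.uint8),connectivity=8)
    for k in range(1,n):
        if s[k,4]>150:
            Q=X[l==k]; (cx,cy),(w,h),a=cv2.minAreaRect((Q[:,:2]*1000).astype(np.float32))
            print(t,s[k,4],"c",np.round([cx,cy],1),"size",np.round([w,h],1),"a",round(a,1),"z",np.round(np.percentile(Q[:,2],[5,50,95]),4),"px",c[k].round())
    # covers / housings: upper points
    m=(X[...,2]>.05)&(X[...,0]>.58)&(X[...,0]<.75)&(abs(X[...,1]+.02)<.16); m[240:]=0
    n,l,s,c=cv2.connectedComponentsWithStats(m.astype(np.uint8),connectivity=8)
    for k in range(1,n):
        if s[k,4]>80: Q=X[l==k]; print(" cover",s[k,4],Q.mean(0).round(3),Q.min(0).round(3),Q.max(0).round(3))
    m=(X[...,2]>.008)&(X[...,2]<.016)&(X[...,0]>.5)&(X[...,0]<.75)&(X[...,1]<.13)&(X[...,1]>-.17); m[240:]=0
    Q=X[m]; (cx,cy),(w,h),a=cv2.minAreaRect((Q[:,:2]*1000).astype(np.float32)); print(" slab",cx,cy,w,h,a,np.median(Q[:,2]))
```

```text
wD 1026 c [ 603.9 -106. ] size [88.1 51.6] a 4.2 z [0.0182 0.0203 0.023 ] px [402.  41.]
wD 929 c [596.6 -21.2] size [83.2 50.4] a 3.3 z [0.0188 0.0204 0.0221] px [327.  48.]
wD 920 c [588.7  63.5] size [77.9 49.6] a 3.9 z [0.0187 0.0203 0.0226] px [252.  51.]
 cover 529 [0.63  0.067 0.057] [0.625 0.045 0.05 ] [0.636 0.088 0.07 ]
 cover 271 [ 0.634 -0.017  0.053] [ 0.63  -0.041  0.05 ] [0.637 0.003 0.058]
 slab 588.28955078125 -21.506423950195312 134.887451171875 262.8603820800781 2.6432065963745117 0.010379744636642319
wF 724 c [ 598.9 -106.1] size [78.2 50.7] a 2.7 z [0.0185 0.0203 0.0216] px [352. 118.]
wF 692 c [593.4 -21.1] size [77.6 50.1] a 3.6 z [0.0189 0.0203 0.0218] px [282. 122.]
wF 707 c [588.5  62.9] size [78.1 50.7] a 3.7 z [0.0186 0.0203 0.0218] px [214. 126.]
 cover 1047 [ 0.646 -0.102  0.088] [ 0.606 -0.126  0.05 ] [ 0.655 -0.021  0.427]
 cover 1042 [ 0.641 -0.018  0.088] [ 0.606 -0.04   0.05 ] [0.65  0.003 0.427]
 cover 989 [0.635 0.064 0.088] [ 0.606 -0.021  0.05 ] [0.643 0.088 0.427]
 slab 598.4750366210938 -20.450286865234375 151.81370544433594 263.9476318359375 3.5389602184295654 0.010414088036016705
```

View pics/wF.png

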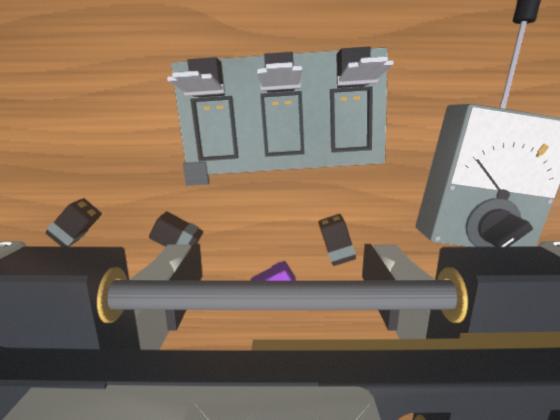

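Depth reads about 1.6 mm low throughout, and the walls and packs agree with the stated heights. Before picking, I'll check for a bias between the two camera flips and triangulate heights from pairs of views.

```bash
cat >> h.py <<'E'
YAW=3.5
def find_packs(v,maxrow=245):
    X=v.cloud(); p=v.p.astype(int)
    m=(X[...,2]>.027)&(X[...,2]<.042)&(p.max(2)-p.min(2)<40)&(X[...,0]<.525)&(X[...,0]>.3); m[maxrow:]=0
    n,l,s,c=cv2.connectedComponentsWithStats(m.astype(np.uint8)); out=[]
    for k in range(1,n):
        if s[k,4]>700:
            Q=X[l==k]; (cx,cy),(w,h),a=cv2.minAreaRect((Q[:,:2]*1000).astype(np.float32))
            if w<h: a+=90; w,h=h,w
            if 54<w<65 and 30<h<40: out.append([cx/1000,cy/1000,(a+90)%180-90,c[k][0],c[k][1]])
    return np.array(out)
E
python3 - <<'E'
from h import *
np.set_printoptions(suppress=True,precision=4)
P={t:find_packs(View.load(t)) for t in("wA","wB","wC","wD","wF")}
for t in P: print(t); print(P[t])
# heights of pack tops by triangulation between wB and wD face centroids (px)
for a,b in(("wB","wD"),("wA","wB")):
  A,B=View.load(a),View.load(b)
  for r in P[a]:
    for q in P[b]:
        if np.hypot(*(r[:2]-q[:2]))<.02: print(a,b,tri([A,B],[r[3:],q[3:]]))
E=View.load("wE");F=View.load("wF")
print("pivot",tri([E,F],[(290,107),(503,196)]),"tip",tri([E,F],[(250,64),(477,159)]),E.bydepth([(290,107),(250,64),(323,61),(285,143)]))
E
```

```text
wA
[[  0.4388  -0.0953  19.4088  59.808  176.0463]
 [  0.4475   0.1247  59.3172 236.7291 182.8065]
 [  0.4629   0.2653 -46.7912 350.318  195.2407]]
wB
[[  0.4387  -0.0958  18.3217 201.2285 151.1223]
 [  0.4467   0.1236  58.3158 383.2444 158.4629]
 [  0.4636   0.2641 -46.3721 495.4576 172.341 ]]
wC
[[  0.4382  -0.0964  18.785  406.3254 167.4759]]
wD
[[  0.4641   0.2645 -45.9319  91.0052 166.8655]
 [  0.4469   0.1245  58.6293 205.1734 179.7768]
 [  0.4398  -0.0951  20.012  382.8141 185.7699]]
wF
[[  0.4643   0.264  -46.6709  67.7045 225.2595]
 [  0.4479   0.1239  60.3808 170.9403 233.693 ]]
wB wD [ 0.4385 -0.0974  0.0228]
wB wD [0.4468 0.1254 0.0252]
wB wD [0.4633 0.267  0.0259]
wA wB [ 0.4378 -0.0962  0.0284]
wA wB [0.4466 0.1242 0.0282]
wA wB [0.4628 0.2659 0.0282]
pivot [ 0.5122 -0.2873  0.0578] tip [ 0.5558 -0.2461  0.0599] [[ 0.5132 -0.2876  0.0591]
 [ 0.5562 -0.2457  0.0563]
 [ 0.5594 -0.3218  0.0552]
 [ 0.4785 -0.2821  0.0972]]
```

Both views agree to about 1 mm. Starting with pack 3 into cradle 3.

```bash
cat >> h.py <<'E'
CR={1:(.5885,.063),2:(.5934,-.0211),3:(.5988,-.1061)}
a_=np.radians(YAW); XA=np.array([np.cos(a_),np.sin(a_),0]); YA=np.array([-np.sin(a_),np.cos(a_),0])
def pick_yaw(x,y,z,yaws):
    for w in yaws:
        q=robot.ik([x,y,z],down(w))
        if q is not None and abs(q[5])<165: return w
    raise RuntimeError("yaw")
def pick(guess,look=True):
    gx,gy=guess[:2]
    if look:
        robot.goto([gx+.01,gy,.26],down(90)); robot.dwell(.3); L=find_packs(View("wrist",f"look{robot.read_t():.0f}"))
        L=L[np.argsort(np.hypot(L[:,0]-gx,L[:,1]-gy))]; guess=L[0,:3]; print("packs",L[:,:3].round(4).tolist())
    x,y,a=guess; w=pick_yaw(x,y,.1,(a+90,a-90)); R=down(w)
    robot.goto([x,y,.12],R); robot.move_gripper(.68); robot.servo_line([x,y,.014],speed=.08)
    robot.move_gripper(0); print("grip",robot.read_grip_width(),robot.read_finger_force())
    robot.servo_line([x,y,.13],speed=.12); print("lifted",robot.read_grip_width(),robot.read_finger_force()); return w
def place(k,w,rel=.4885):
    x,y=CR[k]; t=YAW+90; t=t if abs((w-t+180)%360-180)<90 else t-180
    R=down(t); robot.goto([x,y,.15],R); print("over",robot.read_grip_width(),robot.read_finger_force())
    robot.servo_line([x,y,.05],speed=.12)
    if robot.read_grip_width()<.3: print("LOST"); return False
    for z in np.arange(.045,.0259,-.003):
        robot.servo_line([x,y,z],speed=.04)
        f=robot.read_force()
        if f[2]>12: break
    print("placed z",robot.read_position(),"F",np.round(f,1))
    robot.move_gripper(.6); robot.servo_line([x,y,.15],speed=.12); return True
def shut(k,w=.011,r=.060):
    robot.move_gripper(0)
    c=np.array([*CR[k],0]); H=c+.044*XA+np.array([0,0,.0505]); R=down(YAW+90)
    P=lambda dx,dz: H+dx*XA+np.array([0,0,dz])
    robot.goto(P(.055,.11),R); robot.servo_line(P(.055,.045),speed=.12)
    robot.servo_line(P(.002+w,.045),speed=.08)   # cover about upright
    robot.servo_line(P(.002+w,.054),speed=.08)
    for ph in list(range(95,181,8))+[184]:
        p=np.radians(ph); d=.002+w*abs(np.sin(p)); u=np.array([np.cos(p),np.sin(p)]); n=np.array([np.sin(p),-np.cos(p)])
        robot.servo_line(P(*(r*u+d*n)),speed=.08)
    print("pre",np.round(robot.read_force(),1),robot.read_position())
    q=np.array(robot.read_position())
    for z in np.arange(q[2]-.001,.0505,-.001):
        robot.servo_line([q[0],q[1],z],speed=.03); f=robot.read_force()
        if f[2]>15: break
    print("pressed z",robot.read_position()[2],np.round(f,1))
    q=np.array(robot.read_position()); robot.servo_line([q[0],q[1],.16],speed=.12)
E
python3 - <<'E'
from h import *
w=pick((.4385,-.0959),True); place(3,w)
robot.goto([.47,-.09,.27],down(-90)); robot.dwell(.3); View("wrist","s3"); print(robot.read_t())
E
```

```text
packs [[0.4146, -0.1111, 19.8012], [0.4469, 0.1233, 57.9871]]
grip 0.3898525795222506 29.65737600203262
lifted 0.3887211120558244 29.671753693316987
over 0.38920483954753904 29.671146730076998
placed z [ 0.60647425 -0.10563236  0.05253349] F [ 0.7  3.2 35.1]
25.4333
```

View pics/s3.png

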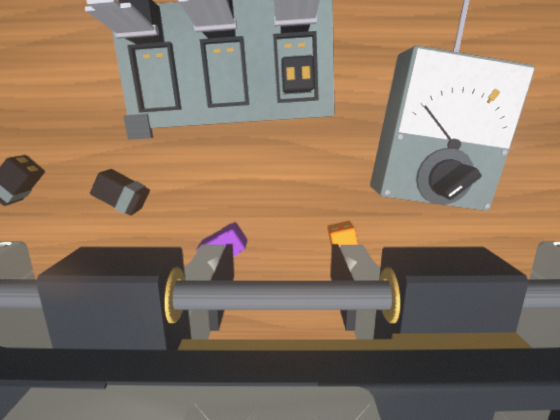

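The pack had been knocked aside before the grasp, which the look caught. s3 shows it standing on end in cradle 3 at (298,73), so it pivoted in the grip during the carry, probably when the grip slackened. I'll lift it out, stand it on the bench, tip it over and pick it again.

Run:
```python
from h import *
np.set_printoptions(suppress=True,precision=4)
v=View.load("s3"); X=v.cloud()
m=(X[...,2]>.06)&(X[...,2]<.08)&(X[...,0]>.55)&(X[...,0]<.635)&(X[...,1]<-.07)&(X[...,1]>-.15)&(np.arange(420)[:,None]<200)
Q=X[m]; print(m.sum(),cv2.minAreaRect((Q[:,:2]*1000).astype(np.float32)),np.percentile(Q[:,2],[5,50,95]))
m=(X[...,2]>.027)&(X[...,2]<.08)&(X[...,0]>.55)&(X[...,0]<.64)&(X[...,1]<-.07)&(X[...,1]>-.15)&(np.arange(420)[:,None]<200)
Q=X[m]; print(m.sum(),Q.min(0),Q.max(0))
```

```text
1138 ((587.0018920898438, -106.1358871459961), (34.49597930908203, 34.07692337036133), 3.546217441558838) [0.0679 0.0701 0.0716]
1527 [ 0.5689 -0.1258  0.0271] [ 0.64   -0.0816  0.0737]
```

Run:
```python
from h import *
R=down(93.5)
robot.goto([.587,-.106,.15],R); robot.move_gripper(.68); robot.servo_line([.587,-.106,.046],speed=.08); robot.move_gripper(0)
print(robot.read_grip_width()); robot.servo_line([.587,-.106,.16],speed=.1)
robot.servo_line([.46,-.08,.16],speed=.12); robot.servo_line([.46,-.08,.045],speed=.1)
for z in np.arange(.042,.032,-.001):
    robot.servo_line([.46,-.08,z],speed=.03)
    if robot.read_force()[2]>8: break
print(z,robot.read_force(),robot.read_grip_width())
robot.move_gripper(.68); robot.servo_line([.46,-.08,.14],speed=.12); robot.move_gripper(0)
robot.servo_line([.46,-.14,.14],speed=.15); robot.servo_line([.46,-.14,.052],speed=.1)
robot.servo_line([.46,-.078,.052],speed=.08); robot.servo_line([.46,-.1,.26],speed=.2)
robot.goto([.46,-.06,.26],down(90)); robot.dwell(.3); v=View("wrist","tip"); print(find_packs(v).round(4)[:,:3],robot.read_t())
```

```text
0.3867067796149257
0.032999999999999995 [-4.14467815 -1.84917829 11.19747561] 0.38669439597050126
[[ 4.47100e-01  1.23900e-01  5.82120e+01]
 [ 4.62900e-01  2.63500e-01 -4.84770e+01]
 [ 4.57200e-01 -3.25000e-02 -8.69222e+01]] 43.8333
```

View pics/tip.png

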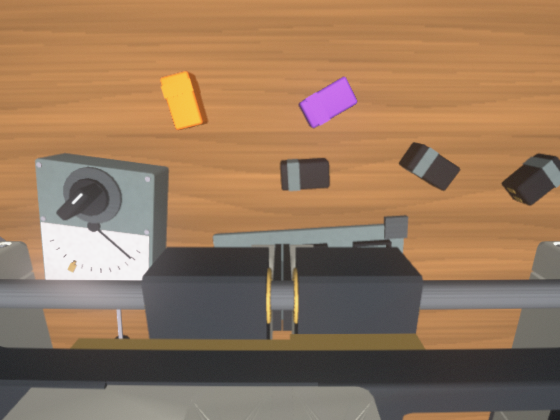

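The tip picture shows the pack lying flat at (305,174). I'll pick it again, this time refusing to release if contact comes too early.

```bash
python3 - <<'E'
s=open('h.py').read()
s=s.replace('''    robot.move_gripper(.6); robot.servo_line([x,y,.15]''','''    if z>.031: print("EARLY CONTACT"); robot.servo_line([x,y,.15],speed=.1); return False
    robot.move_gripper(.6); robot.servo_line([x,y,.15]''')
open('h.py','w').write(s)
E
python3 - <<'E'
from h import *
w=pick((.4572,-.0325,-86.9),False)
if place(3,w):
    robot.goto([.47,-.09,.27],down(-90)); robot.dwell(.3); v=View("wrist","s3b"); X=v.cloud()
    m=(X[...,2]>.038)&(X[...,2]<.052)&(X[...,0]>.55)&(X[...,0]<.64)&(X[...,1]<-.07)&(X[...,1]>-.15)&(np.arange(420)[:,None]<200)
    Q=X[m]; print(cv2.minAreaRect((Q[:,:2]*1000).astype(np.float32)),np.percentile(Q[:,2],[5,50,95]))
print(robot.read_t())
E
```

```text
grip 0.3848678112399256 29.986495077610016
lifted 0.38338397377700656 29.985907673835754
over 0.382716620780634 29.985957741737366
placed z [ 0.5985894  -0.10611891  0.0267372 ] F [ 1.   0.1 -1.3]
((603.7891845703125, -104.20982360839844), (71.35765075683594, 44.17388153076172), 0.876626193523407) [0.04222859 0.04433948 0.0468014 ]
58.7833
```

The pack is seated, with its top at 46 mm. Shutting cover 3.

Run:
```python
from h import *
shut(3)
robot.goto([.49,-.04,.27],down(-90)); robot.dwell(.3); v=View("wrist","c3"); print(find_packs(v)[:,:3].round(4).tolist(),robot.read_t())
```

```text
pre [-5.5  2.2 21.4] [ 0.58464302 -0.10717734  0.05223009]
pressed z 0.052583415618600436 [-2.1  1.5 10.9]
[[0.4641, 0.264, -45.7076], [0.4469, 0.1237, 59.1566]] 71.2667
```

View pics/c3.png

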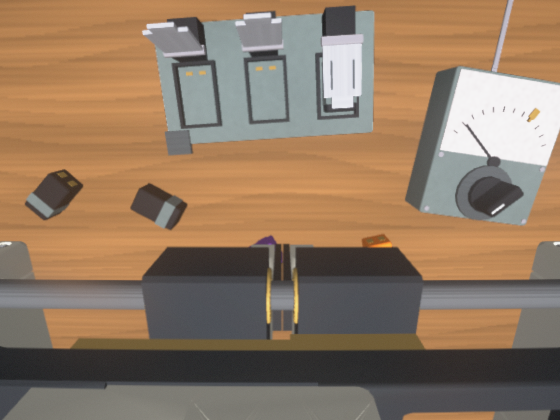

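c3 shows cover 3 flat and shut at (342,75). Next are packs 2 and 1.

Run:
```python
from h import *
for k,g in((2,(.447,.124)),(1,(.4635,.264))):
    w=pick(g)
    if not place(k,w): break
    shut(k)
print(robot.read_t())
robot.goto([.49,-.04,.27],down(-90)); robot.dwell(.3); v=View("wrist","c12"); X=v.cloud()
for k in CR:
    c=np.array([*CR[k],.0525])
    for dx in(-.02,0,.03): u=v.proj(c+dx*XA); print(k,dx,v.bydepth(u)[0].round(4))
```

```text
packs [[0.4471, 0.1245, 59.4724], [0.4633, 0.265, -46.6674]]
grip 0.3875767076322669 29.99912291765213
lifted 0.3817245046504076 29.998341500759125
over 0.38582229403188906 29.998304843902588
placed z [ 0.59321579 -0.02115461  0.02676814] F [-0.4  0.  -1.8]
pre [-5.2  1.1 23.2] [ 0.57919521 -0.02190449  0.05217553]
pressed z 0.05257537693784808 [-1.5  0.4 11.5]
packs [[0.4632, 0.2656, -45.5812]]
grip 0.38284722278727584 29.985914826393127
lifted 0.38510425835821266 29.985495507717133
over 0.38463867567935867 29.985524117946625
placed z [0.58833778 0.06292713 0.02677202] F [ 0.4 -1.  -2.6]
pre [-5.3 -0.1 23. ] [0.57425025 0.06246981 0.05219041]
pressed z 0.05254523422286629 [-2.3  0.4 10.8]
115.9667
1 -0.02 [0.5685 0.0621 0.0514]
1 0 [0.5886 0.0635 0.0505]
1 0.03 [0.6187 0.0653 0.051 ]
2 -0.02 [ 0.5735 -0.0223  0.0515]
2 0 [ 0.5935 -0.021   0.0506]
2 0.03 [ 0.6238 -0.0191  0.0495]
3 -0.02 [ 0.5789 -0.1078  0.0497]
3 0 [ 0.5989 -0.1064  0.0509]
3 0.03 [ 0.6291 -0.1046  0.0504]
```

View pics/c12.png

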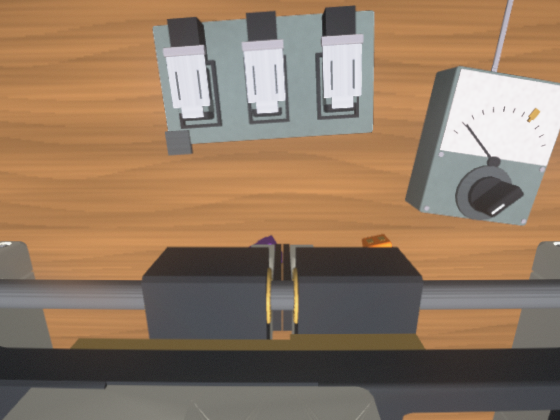

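All three covers are shut, with their tops level at about 52 mm. Now a closer look at the regulator.

Run:
```python
from h import *
robot.goto([.45,-.28,.26],down(-90)); robot.dwell(.3); v=View("wrist","reg1")
X=v.cloud(); m=(X[...,2]>.090)&(X[...,2]<.105)&(abs(X[...,0]-.478)<.05)&(abs(X[...,1]+.283)<.05); m[240:]=0
Q=X[m]; print(m.sum(),cv2.minAreaRect((Q[:,:2]*1000).astype(np.float32)),np.median(Q[:,2]))
cv2.imwrite("pics/reg1c.png",cv2.resize(v.p[0:200,190:390,::-1],(600,600),interpolation=cv2.INTER_CUBIC))
```

```text
578 ((474.7614440917969, -281.7091369628906), (14.08977222442627, 41.90238571166992), 41.021156311035156) 0.09705927430868277
```

View pics/reg1c.png

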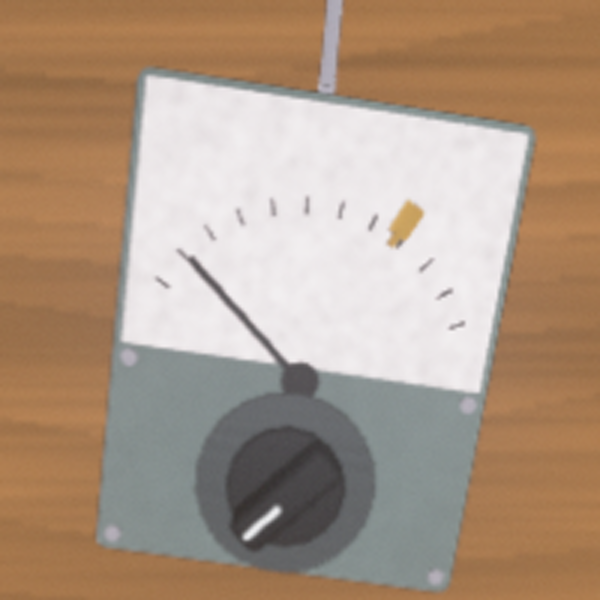

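The crop shows the pivot at (300,380), the needle end at (188,257) and the mark's inner tip at (393,245). The knob bar is at (287,487).

```bash
cat >> h.py <<'E'
def dial(v,piv,tip,mark):
    z=.058; A=v.atz([piv,tip,mark],z); a=[np.degrees(np.arctan2(*(A[i]-A[0])[1::-1])) for i in(1,2)]
    print("pivot",A[0].round(4),"r",[round(float(np.linalg.norm(A[i]-A[0])),4) for i in(1,2)],"ang",np.round(a,1),"tip gap mm",np.linalg.norm(A[1]-A[2])*1e3)
    return A,a
KN=(.4748,-.2817)
def turn(yaw0,deg,step=20):   # clockwise positive
    p=[*KN,.076]; robot.goto([*KN,.16],down(yaw0)); robot.move_gripper(.45); robot.servo_line(p,speed=.08)
    robot.move_gripper(0); q=np.array(robot.read_qpos(),float); print("grip",robot.read_grip_width(),"j6",q[5])
    n=int(np.ceil(abs(deg)/step)); s=1 if SIGN>0 else -1; j0=q[5]
    for i in range(1,n+1):
        q[5]=j0-s*deg*i/n; robot.movej(q)
    print("torque",np.round(robot.read_ft_torque(),2),"rot",robot.read_position())
    robot.dwell(.2); robot.move_gripper(.45); robot.servo_line([*KN,.2],speed=.12)
SIGN=1
E
python3 - <<'E'
from h import *
f=lambda u,w:(190+u/3,w/3)
dial(View.load("reg1"),f(300,380),f(188,257),f(393,245))
for y in(41,221,131): print(y,robot.ik([*KN,.1],down(y)))
E
```

```text
pivot [ 0.5127 -0.2878  0.058 ] r [0.0579, 0.0563] ang [ 43.3 -34.9] tip gap mm 72.06755978610892
41 [ -10.35148653   15.80993554  -24.44943337    0.          -49.7406311
 -128.64851347]
221 [-10.35148653  15.80993554 -24.44943337   0.         -49.7406311
  51.35148653]
131 [-10.35148653  15.80993554 -24.44943337   0.         -49.7406311
 -38.64851347]
```

```bash
cat > bar.py <<'E'
from h import *
def lookreg(t):
    robot.goto([.45,-.28,.26],down(-90)); robot.dwell(.3); v=View("wrist",t)
    X=v.cloud(); m=(X[...,2]>.090)&(X[...,2]<.105)&(abs(X[...,0]-.478)<.05)&(abs(X[...,1]+.283)<.05); m[240:]=0
    Q=X[m]; print(m.sum(),cv2.minAreaRect((Q[:,:2]*1000).astype(np.float32)),robot.read_t())
    # needle angle: dark pixels on the dial at 25..52 mm from the pivot
    P=np.array([.5127,-.2878]); g=v.p.max(2); W=v.atz(np.stack(np.meshgrid(range(560),range(420)),-1).reshape(-1,2),.058)[:,:2].reshape(420,560,2)-P
    r=np.hypot(W[...,0],W[...,1]); a=np.degrees(np.arctan2(W[...,1],W[...,0]))
    k=(g<110)&(r>.028)&(r<.050)&(abs(a)<70); k[240:]=0
    print("needle",np.median(a[k]) if k.any() else None,a[k].std() if k.any() else 0,k.sum())
    p=v.p.astype(int); b=(p[...,0]-p[...,2]>50)&(r>.054)&(r<.08)&(abs(a)<80); b[240:]=0
    print("mark",np.median(a[b]),a[b].std(),b.sum(),"rmin",r[b].min())
    cv2.imwrite(f"pics/{t}c.png",cv2.resize(v.p[0:200,190:390,::-1],(600,600),interpolation=cv2.INTER_CUBIC))
E
python3 - <<'E'
from bar import *
turn(221,190)
lookreg("reg2")
E
```

```text
grip 0.15913003816515497 j6 51.35036085812205
torque [-2.22 -1.81 -0.08] rot [ 0.4752543  -0.28285771  0.07626517]
577 ((474.9703369140625, -281.89044189453125), (14.087654113769531, 41.366302490234375), 31.754167556762695) 133.7917
needle -13.252215766863767 0.36974819571985285 13
mark 59.79785792555752 62.416620701543444 406 rmin 0.056260764213518916
```

Needle is now at -13.3°. Turn the rest toward the mark at about -35°.

```bash
sed -i 's/(abs(a)<80); b/(a>-55)\&(a<-10)\&(r<.07); b/' bar.py
python3 - <<'E'
from bar import *
turn(211.5,69,step=12)
lookreg("reg3")
E
```

```text
grip 0.1605792715106262 j6 41.85088849110099
torque [ 0.   -1.98 -0.02] rot [ 0.47531363 -0.28191167  0.07623189]
575 ((474.9241943359375, -281.9134216308594), (41.85408020019531, 14.204035758972168), 53.520172119140625) 142.9
needle -33.815935961204495 0.49469239356026573 23
mark -33.579062099904036 1.7841379306495322 85 rmin 0.056255283610417726
```

View pics/reg3c.png

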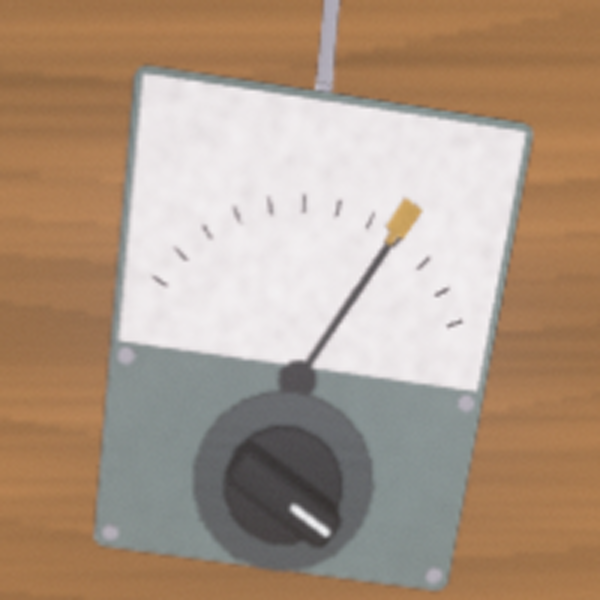

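The needle (-33.8°) points at the brass mark (-33.6°), meeting it at about (393,240). I'll recheck the covers and then hand in.

Run:
```python
from h import *
robot.goto([.49,-.04,.27],down(-90)); robot.dwell(.5); v=View("wrist","end")
z=[v.bydepth(v.proj([*CR[k],.0525]-.015*XA))[0][2] for k in CR]; print(np.round(z,4),robot.read_t())
if all(abs(np.array(z)-.051)<.004): print(robot.job_done())
```

```text
[0.0514 0.0496 0.0513] 144.4083
the job is handed in; nothing more can be done
None
```

I handed the job in at about 144 s with all three packs in their cradles, all three covers snapped shut and the needle on the brass mark; hand-in gave no verdict. One pack stood up on end during placing, so I lifted it out and re-laid it.

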